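# Post a tissue cassette under the sprung flap of a drop chute

## Task

Post the grey cassette that lies in the lane of the drop chute: with one fingertip press the black bar beside the lane down and keep it down, so that the spring-closed flap stays open, and with the other fingertip push the cassette along the lane and under the flap until it slides down to the bottom of the chute. Then let the flap spring fully shut. Do not pick the cassette up, and leave the other things on the station and the bench where they are.

Things in the scene. Friction and masses are not known exactly. Their poses are not given: they have to be found in the camera images.
- station: White and steel drop-chute station, fixed to the bench. Origin on the bench, under the middle of the lane at the lane's far end, where the ramp begins. x: along the lane, the pushing direction; z up; y towards the press bar. All 'station' numbers are mm in this frame. Smooth surfaces, friction about 0.2. Footprint: x -205 to 146, y -81 to 85.
- deck_end (a point): Far end of the lane, mid-width: station (0, 0, 75). The lane is a level steel deck, z 75, x -205 to 0, 50 wide (y -25 to 25), between 4 mm thick rails with tops at z 85; its rear end is open. A cassette whose middle passes x 0 tips and slides down the ramp by itself.
- chute_bottom (a point): Foot of the ramp, mid-width: station (140, 0, 13). The smooth steel ramp falls from the deck end at 24 degrees to here, against an end wall (top z 60). Side walls: tops z 93, outer faces y +31 and -31. Open above from x 80 on.
- hinge (a point): On the flap's hinge shaft: station (0, 33, 99). The shaft, 8 mm thick, runs along x beside the lane between two pillars 10 x 14 mm at x -200 and x 85, y 37, tops z 103.
- ledge (a point): Centre of the top of the station's side ledge, station (-105, -56, 40), 180 x 50 mm, on the other side of the lane from the bar; a vial and a mould stand on it.
- flap (a joint): Flap opening, rad: 0 shut, 0.75 fully open (stop). Turns about the hinge shaft, the side over the lane rising (top z 102 shut, up to 142 open). Its lip clears a cassette from 0.5 rad up. Pressing the bar down opens it: about 2.5 N starts it, 5 N holds it fully open; it springs shut when let go. Pushing the cassette against it cannot open it.
- lip (a point): Middle of the lower edge of the flap's lip; shut: station (9.5, -11, 80), 5 above the deck. The lip is a 28 mm wide, 3 mm thick plate hanging across the lane (x 8 to 11, y 3 to -25) from the flap, a steel cover plate over the ramp, x 8 to 80, y 33 to -27.
- press_bar (a point): Middle of the centre line of the black press bar, a round rod 16 mm thick parallel to the lane, x -190 to 12 (this point x -90), 42 mm from the hinge shaft. A fingertip can slide along it while pressing. Shut: station y 74.5, z 105 (bar top 113); at 0.6 rad bar top z 89; fully open: y 68, z 75 (top 83, 8 above the deck). It lies about 71 mm sideways of the lane's middle.
- cassette: Closed grey plastic cassette in the lane, 70 long (x, along the lane) x 44 wide x 20 high, about 60 g; origin at the centre of its underside. Its middle starts 75 to 115 mm before the deck end. At the bottom of the chute, on the ramp against the end wall, its origin is about 100 mm past the deck end.
- vial: Amber glass vial, 22 mm across, 42 high, on the station's side ledge; origin at centre of underside. Leave alone.
- mould: Small steel mould 37 x 24 x 12 mm on the side ledge; origin at centre of underside. Leave alone.
- spare_cassette: A like cassette lying on the bench, not in the lane; leave alone.
- beaker: Glass beaker, 68 mm across, 90 high, on the bench; leave alone.
- reagent: Amber bottle, 60 mm across, 130 high, on the bench; leave alone.
- slide_tray: White open tray 110 x 160 x 25 mm on the bench; leave alone.
- brush: Brush lying on the bench; leave alone.
Things that resemble listed ones, but are neither listed nor needed, are in the scene too. Leave any blue or purple look-alike of the cassette alone.

How it is judged:
By the outcome, as a careful person would: the job done as asked, in the order asked, and still so for the second after the job is handed in, with the robot touching nothing.
It also fails if it takes over 38 s, if anything falls off the work surface, if the arm or the gripper's body presses on something with over 40 N, if the wrist force passes 120 N, or if a joint passes its speed limit or range.

## Robot

A 6-joint arm with a two-finger parallel gripper is mounted at the origin on the work surface. World frame = base frame: x ahead of the robot, y to its left, z up, the work surface at z = 0. Lengths are in m, angles in rad, forces in N, time in s.
With the tool pointing down it reaches from about 0.275 to 0.775 m from the base axis. Payload 14.6 kg.
Tool frame: the origin (TCP) lies on the centre line of the jaws, within the pads' length; the fingertips stand 14 mm ahead of it and the grasp point (between the pads) lies 5 mm behind it; z points along the fingers, y is the direction in which the jaws open and shut (so a half turn about z gives the same grasp; the last joint's range is limited). The gripper opens to 85 mm and grips with 20 to 120 N. Pads are 22 mm wide; open, the fingers measure 114 mm over their backs; the gripper's body (76 mm by 85 mm) begins 54 mm behind the grasp point. The pads swing forward as they close: fully open they stand 13 mm farther back than shut.
Start: joints at [1.092, 0.263, -0.048, 1.259, 0, 1.415], TCP at [0.167, 0.498, 0.245] pointing down, gripper open.
Joint ranges: [-2.65, 2.65], [-0.89, 1.7], [-1.18, 1.37], [-2.13, 2.11], [-1.35, 1.29], [-3.14, 3.14]. Speed limits (rad/s): [1.89, 1.89, 2.57, 2.79, 3.14, 3.14].

## Interface

Orientations are given as a 3x3 rotation matrix whose columns are the frame's x, y, z axes.
In Python, from workcell import arm gives the robot as it stands. The module is installed in compiled form; this text tells all that it offers.
- The arm moves only by the tool jog_arm, never from a script. Its arguments are lists of equal length, an entry for each row: "xyz": the shift along the tool's x, y, z each as a share of 0.05 m, from -1 to 1, a list of three; "delta_rot": the turn, a rotation vector about the tool's x, y, z each as a share of 6 degrees, from -1 to 1, a list of three. In form: {"xyz": [[x, y, z], ...], "delta_rot": [[ax, ay, az], ...]}. A call has 1 to 20 rows; each row shifts and turns the commanded pose from where the row before left it, along the tool's axes as they then stand; what a row does not reach is not made up. A row lasts 1/10 s, in which the tool goes at most 50 mm and 8.59 degrees, less where a joint would pass 70% of its speed; a pose out of reach is approached as far as the arm can. A call with a number of a shift or a turn outside -1 to 1 is refused whole. A call with a gripper value outside its range is refused whole. "jaw" is the closure, from -1 (fully open) to 1 (shut), so that 0 is half open, set as the call begins (left out, the last holds). The fingers move at their own pace and stop on an object; the grip force is fixed at half the most. Time passes only in rows, so rows that do not move let the fingers close. It gives the time, the measured TCP pose, the force and the opening at its end, in the units of the state.
- arm.get_state(): the state, without advancing time (a new reading comes with each control period).
- arm.camera(name): name is "scene" or "top"; returns a dict with "img" (480x640x3 uint8, red, green, blue), "K" (3x3 intrinsics, pixels), "T" (4x4, takes a point from camera to world coordinates). Camera axes: x right, y up, looking along -z (the intrinsics and any distortion apply to the point x, -y, -z); pixel columns grow to the right and rows downward; lengths in m; the calibration is good to about 2 mm. A picture is of the moment at which its call begins. There is no depth.
- arm.close_job(): hands the job in, once; it reports no verdict.
The state is a dict: "t": time; "joint_pos": joint angles; "dq": joint speeds; "effort": joint torques, N m; "ee_pos": TCP position; "eef_rot": TCP orientation; "ft_force": force on the tool from outside, world axes, zero at the start; "wrist_torque": the same for the moment, N m; "grip_width": finger opening in m.
Only numpy, scipy, OpenCV 4.12 (cv2) and the standard library are available. Lean on these libraries where they do the work, as an engineer would, in place of code of your own. Each camera call takes 0.05 s, during which the arm holds its last target.

## Working session

There is one attempt and no reset: what is moved stays moved. The work goes in short steps, Python scripts to look and compute and a tool call to move; the robot and the scene stay as the last step left them, time stands still between calls to the robot, and variables do not carry over. Pictures are saved under pics/ and viewed, and the job is handed in when it is done.

Besides the shell and the picture viewer there is one more tool, called after "Call:" in YAML: its name, and indented under it one key for each argument. jog_arm: Moves the arm, as the interface text tells. Shift numbers are shares of 0.05 m and turn numbers shares of 6 degrees, none past 1 either way. Its arguments: {"type":"object","properties":{"xyz":{"type":"array","items":{"type":"array","items":{"type":"number","minimum":-1,"maximum":1}}},"delta_rot":{"type":"array","items":{"type":"array","items":{"type":"number","minimum":-1,"maximum":1}}},"jaw":{"type":"number"}},"required":["xyz","delta_rot"]}

```bash
mkdir -p pics
python3 - <<'E'
from workcell import arm
import cv2,numpy as np
s=arm.get_state();print(s['t'],s['ee_pos'],s['eef_rot'],s['ft_force'],s['grip_width'])
for n in("scene","top"):
    c=arm.camera(n);cv2.imwrite(f"pics/{n}0.png",c["img"][:,:,::-1]);print(n,c["K"],c["T"],c.keys())
E
```

```text
0.0 [0.16691157 0.49749334 0.24482814] [[-9.48040403e-01  3.18149584e-01 -4.85719242e-04]
 [ 3.18149911e-01  9.48039969e-01 -9.22853202e-04]
 [ 1.66875893e-04 -1.02943366e-03 -9.99999456e-01]] [ 0.29479295  0.93538539 -0.18349256] 0.08546785367463254
scene [[488.99584467   0.         323.15831215]
 [  0.         488.99584467 233.38474089]
 [  0.           0.           1.        ]] [[ 5.04303076e-01 -6.38375436e-01  5.81511144e-01  1.24165142e+00]
 [ 8.63526683e-01  3.72600174e-01 -3.39839341e-01 -3.99256312e-01]
 [ 2.73933531e-04  6.73532414e-01  7.39157637e-01  9.89368708e-01]
 [ 0.00000000e+00  0.00000000e+00  0.00000000e+00  1.00000000e+00]] dict_keys(['img', 'K', 'T'])
top [[523.25113569   0.         318.29121477]
 [  0.         523.25113569 237.2287974 ]
 [  0.           0.           1.        ]] [[ 1.96380805e-02  9.91500208e-01 -1.28614478e-01  3.32048456e-01]
 [-9.99806845e-01  1.93737912e-02 -3.30576550e-03 -6.08904950e-03]
 [-7.85917127e-04  1.28654555e-01  9.91689159e-01  1.41481038e+00]
 [ 0.00000000e+00  0.00000000e+00  0.00000000e+00  1.00000000e+00]] dict_keys(['img', 'K', 'T'])
```

View pics/scene0.png

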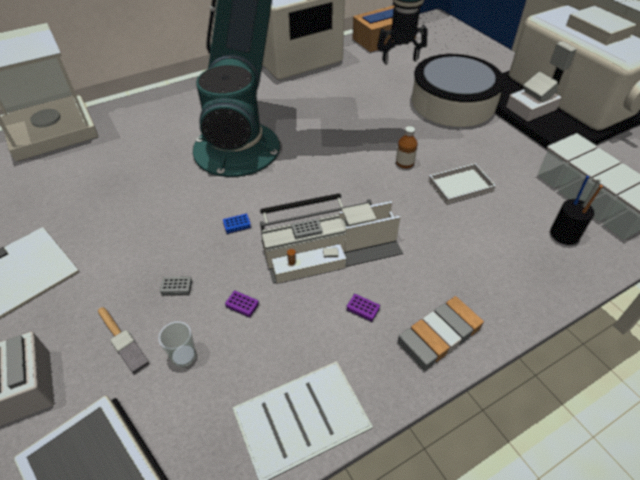

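View pics/top0.png

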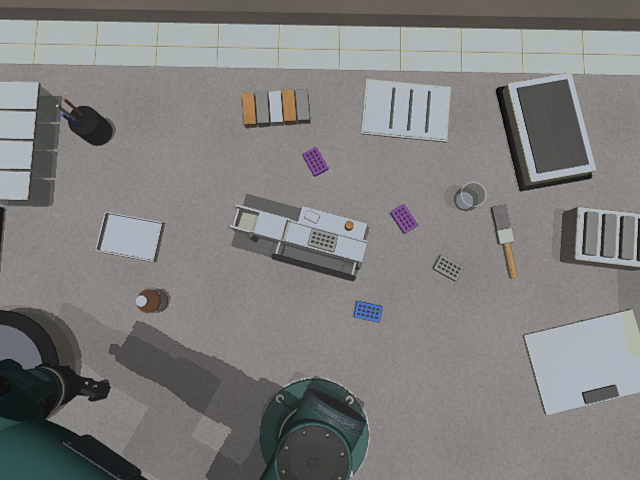

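The grey cassette lies in the lane at about top (322,240) and scene (307,228). The bar is on the robot's side, top (302,265). The chute is on the left, which is world +y. I'll zoom in for measuring.

Run:
```python
import cv2
a=cv2.imread("pics/top0.png")[185:290,220:380];cv2.imwrite("pics/topz.png",cv2.resize(a,None,fx=5,fy=5,interpolation=cv2.INTER_CUBIC))
a=cv2.imread("pics/scene0.png")[185:285,250:410];cv2.imwrite("pics/scenez.png",cv2.resize(a,None,fx=5,fy=5,interpolation=cv2.INTER_CUBIC))
```

```text
(no output)
```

View pics/topz.png

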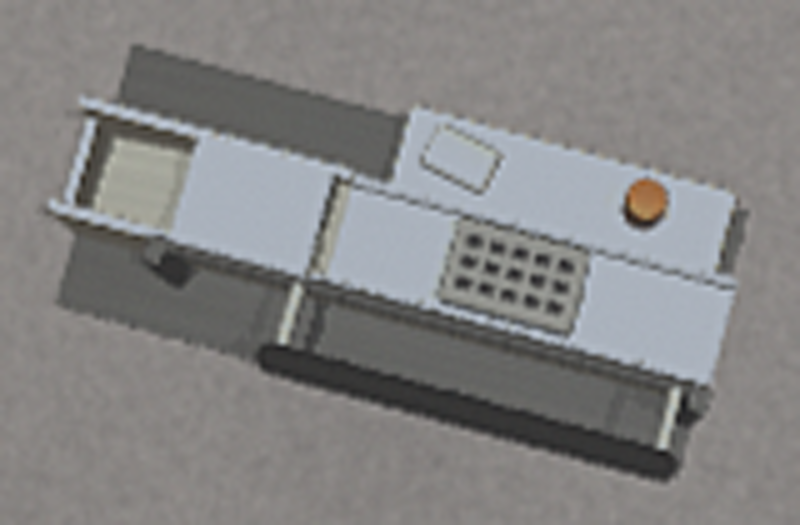

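View pics/scenez.png

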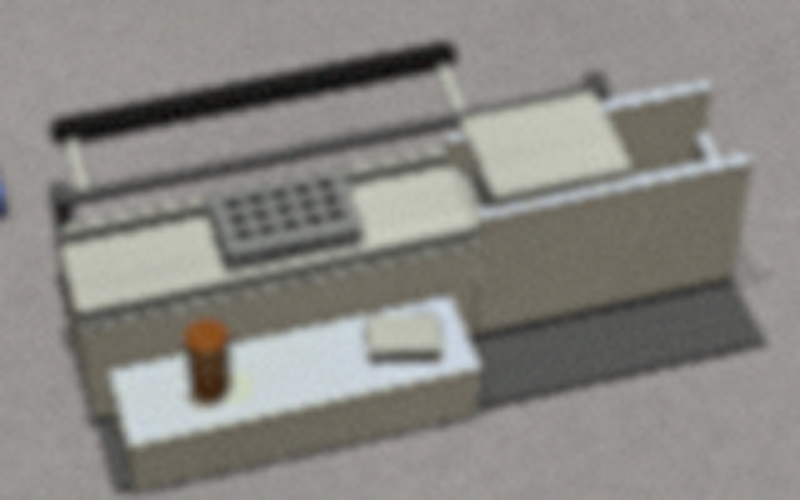

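```bash
cat > h.py <<'E'
import numpy as np
def px(z,off): return np.array(off)+(np.array(z)+.5)/5-.5
def proj(P,K,T):
    p=(np.asarray(P)-T[:3,3])@T[:3,:3]; p=p*[1,-1,-1]
    q=p@K.T; return q[:,:2]/q[:,2:]
def ray(u,K,T,z):
    d=np.linalg.inv(K)@np.append(u,1)*[1,-1,-1]; d=T[:3,:3]@d
    return T[:3,3]+d*(z-T[2,3])/d[2]
def stw(P,s):
    c,n=np.cos(s[2]),np.sin(s[2]);P=np.asarray(P,float)/1000
    return np.c_[s[0]+c*P[:,0]-n*P[:,1],s[1]+n*P[:,0]+c*P[:,1],P[:,2]]
def wst(P,s):
    c,n=np.cos(s[2]),np.sin(s[2]);d=np.asarray(P)[:2]-s[:2]
    return 1000*np.array([c*d[0]+n*d[1],-n*d[0]+c*d[1]])
E
python3 - <<'E'
from h import *
from workcell import arm
from scipy.optimize import least_squares
C={n:arm.camera(n) for n in("top","scene")}
np.savez("cal.npz",**{n+k:C[n][k] for n in C for k in "KT"})
D={"top":((220,185),[((264,357),(12,74.5,105)),((676,465),(-190,74.5,105)),((735,285),(-205,-29,85)),((82,102),(146,-31,93)),((48,207),(146,31,93)),((410,107),(-15,-81,40)),((738,192),(-195,-81,40)),((200,140),(80,-27,102)),((173,240),(80,33,102)),((335,178),(8,-27,102))]),
"scene":((250,185),[((55,130),(-190,74.5,105)),((453,52),(12,74.5,105)),((130,445),(-195,-81,40)),((478,372),(-15,-81,40)),((710,85),(146,31,93)),((750,157),(146,-31,93)),((112,370),(-195,-31,40))])}
def res(s,n): 
    off,L=D[n];return proj(stw([l[1] for l in L],s),C[n]["K"],C[n]["T"])-np.array([px(l[0],off) for l in L])
for ns in (["top"],["scene"],["top","scene"]):
    r=least_squares(lambda s:np.concatenate([res(s,n).ravel() for n in ns]),[.45,.05,1.3],loss="soft_l1",x_scale=[.1,.1,.1]);print(ns,r.x,np.degrees(r.x[2]))
    for n in ns: print(res(r.x,n).round(1).tolist())
s=r.x;np.save("s.npy",s)
for u in((458,218),(590,248),(572,335),(438,303)): print("cass top",wst(ray(px(u,D["top"][0]),C["top"]["K"],C["top"]["T"],.095),s))
for u in((208,187),(345,172),(360,240),(228,265)): print("cass scene (outline, base/ top mix)",wst(ray(px(u,D["scene"][0]),C["scene"]["K"],C["scene"]["T"],.095),s))
print("TCP target",stw([(-168,35.5,160)],s))
E
```

```text
['top'] [0.51941709 0.07797629 1.32373707] 75.84454701041663
[[1.9, 0.8], [-2.8, 0.5], [0.9, -0.7], [-0.2, -0.9], [-0.3, 1.1], [0.4, -0.3], [0.1, 0.3], [0.0, -1.0], [-1.2, 1.5], [0.2, -1.2]]
['scene'] [0.52042812 0.07843287 1.32061319] 75.66556206197689
[[2.0, 0.4], [-2.0, 1.1], [-0.2, -0.0], [0.4, -1.1], [-0.1, -0.9], [0.7, 0.9], [-0.8, -0.3]]
['top', 'scene'] [0.51981317 0.07822105 1.32228731] 75.76148192677307
[[1.8, 0.7], [-2.9, 0.4], [0.8, -0.7], [-0.3, -1.1], [-0.4, 0.9], [0.4, -0.4], [-0.0, 0.2], [-0.0, -1.2], [-1.2, 1.3], [0.2, -1.4]]
[[1.8, 0.4], [-2.2, 1.0], [-0.3, -0.1], [0.2, -1.2], [-0.4, -1.1], [0.5, 0.7], [-1.0, -0.3]]
cass top [-57.95695447 -21.16112717]
cass top [-126.86955966  -24.08151457]
cass top [-129.65854511   21.30149018]
cass top [-59.79404278  23.56288991]
cass scene (outline, base/ top mix) [-126.64539056   25.7714685 ]
cass scene (outline, base/ top mix) [-57.22168284  16.79285394]
cass scene (outline, base/ top mix) [-62.74424491 -30.36620097]
cass scene (outline, base/ top mix) [-129.60065766  -28.45942337]
TCP target [[ 0.4440826  -0.07588648  0.16      ]]
```

```bash
cat > go.py <<'E'
from h import *
from workcell import arm
from scipy.spatial.transform import Rotation as Ro
s=np.load("s.npy")
def plan(st,z,n,turn=True):
    a=arm.get_state();p=a["ee_pos"];R=a["eef_rot"]
    t=stw([(st[0],st[1],z)],s)[0]
    c,q=np.cos(s[2]),np.sin(s[2]);G=np.array([[c,q,0],[q,-c,0],[0,0,-1.]])
    w=Ro.from_matrix(R.T@G).as_rotvec()if turn else np.zeros(3)
    for i in range(n):
        Ri=R@Ro.from_rotvec(w*i/n).as_matrix()
        print((Ri.T@(t-p)/n/.05).round(2).tolist(),end=",")
    print();print("rot",(np.degrees(w)/n/6).round(3).tolist())
def st():
    a=arm.get_state();R=a["eef_rot"]
    print("t",round(a["t"],2),"st",wst(a["ee_pos"],s).round(1),"z",(1000*a["ee_pos"][2]).round(1),"F",a["ft_force"].round(1),"w",(1000*a["grip_width"]).round(1),"yaw err",(np.degrees(np.arctan2(R[1,0],R[0,0])-s[2])).round(2))
E
python3 -c "
from go import *
st();plan((-157,35.5),200,20)"
```

```text
Traceback (most recent call last):
  File "go.py", line 16, in st
    print("t",round(a["t"],2),"st",wst(a["ee_pos"],s).round(1),"z",(1000*a["ee_pos"][2]).round(1),"F",a["ft_force"].round(1),"w",(1000*a["grip_width"]).round(1),"yaw err",(np.degrees(np.arctan2(R[1,0],R[0,0])-s[2])).round(2))
                                                                                                                                 ^^^^^^^^^^^^^^^^^^^^^^^^^^^^
AttributeError: 'float' object has no attribute 'round'
```

```bash
sed -i 's/(1000\*a\["grip_width"\]).round(1)/round(1000*a["grip_width"],1)/' go.py; python3 -c "
from go import *
st();plan((-157,35.5),200,20)"
```

```text
t 0.2 st [319.7 445.1] z 245.0 F [ 0.3 -0.1 -0.1] w 84.9 yaw err 85.68
[-0.44, -0.44, 0.05],[-0.48, -0.41, 0.05],[-0.51, -0.37, 0.05],[-0.53, -0.33, 0.05],[-0.56, -0.29, 0.05],[-0.58, -0.25, 0.05],[-0.59, -0.21, 0.05],[-0.61, -0.16, 0.05],[-0.62, -0.12, 0.05],[-0.62, -0.07, 0.05],[-0.63, -0.02, 0.05],[-0.63, 0.02, 0.05],[-0.62, 0.07, 0.05],[-0.62, 0.12, 0.05],[-0.61, 0.16, 0.05],[-0.59, 0.21, 0.05],[-0.58, 0.25, 0.05],[-0.56, 0.29, 0.05],[-0.53, 0.33, 0.05],[-0.51, 0.37, 0.05],
rot [-0.0, 0.0, 0.714]
```

Call:
jog_arm:
  xyz:
    - [-0.44,-0.44,0.05]
    - [-0.48,-0.41,0.05]
    - [-0.51,-0.37,0.05]
    - [-0.53,-0.33,0.05]
    - [-0.56,-0.29,0.05]
    - [-0.58,-0.25,0.05]
    - [-0.59,-0.21,0.05]
    - [-0.61,-0.16,0.05]
    - [-0.62,-0.12,0.05]
    - [-0.62,-0.07,0.05]
    - [-0.63,-0.02,0.05]
    - [-0.63,0.02,0.05]
    - [-0.62,0.07,0.05]
    - [-0.62,0.12,0.05]
    - [-0.61,0.16,0.05]
    - [-0.59,0.21,0.05]
    - [-0.58,0.25,0.05]
    - [-0.56,0.29,0.05]
    - [-0.53,0.33,0.05]
    - [-0.51,0.37,0.05]
  delta_rot:
    - [0,0,0.714]
    - [0,0,0.714]
    - [0,0,0.714]
    - [0,0,0.714]
    - [0,0,0.714]
    - [0,0,0.714]
    - [0,0,0.714]
    - [0,0,0.714]
    - [0,0,0.714]
    - [0,0,0.714]
    - [0,0,0.714]
    - [0,0,0.714]
    - [0,0,0.714]
    - [0,0,0.714]
    - [0,0,0.714]
    - [0,0,0.714]
    - [0,0,0.714]
    - [0,0,0.714]
    - [0,0,0.714]
    - [0,0,0.714]
  jaw: -0.34

```text
t: 2.2
ee_pos: [0.4476, -0.0662, 0.1951]
eef_rot: [[0.249, 0.968, -0.0], [0.968, -0.249, 0.0], [0.0, -0.0, -1.0]]
ft_force: [0.4, 0.3, 0.4]
grip_width: 0.0573
```

Call:
jog_arm:
  xyz:
    - [0,0,0]
    - [0,0,0]
    - [0,0,0]
  delta_rot:
    - [0,0,0]
    - [0,0,0]
    - [0,0,0]

```text
t: 2.5
ee_pos: [0.4468, -0.0643, 0.1953]
eef_rot: [[0.245, 0.97, -0.0], [0.97, -0.245, 0.0], [0.0, -0.0, -1.0]]
ft_force: [-0.0, -0.3, -0.6]
grip_width: 0.0573
```

```bash
python3 -c "
from go import *
import cv2
st();plan((-157,35.5),150,5)
for n,(x,y) in dict(top=(220,160),scene=(230,150)).items():
    a=arm.camera(n)['img'][y:y+140,x:x+190,::-1];cv2.imwrite(f'pics/{n}1.png',cv2.resize(a,None,fx=4,fy=4,interpolation=cv2.INTER_CUBIC))
"
```

```text
t 2.5 st [-156.1   35.7] z 195.3 F [-0.  -0.3 -0.6] w 57.3 yaw err 0.07
[-0.0, 0.0, 0.18],[-0.0, 0.0, 0.18],[-0.0, 0.0, 0.18],[-0.0, 0.0, 0.18],[-0.0, 0.0, 0.18],
rot [-0.001, -0.0, 0.002]
```

View pics/scene1.png

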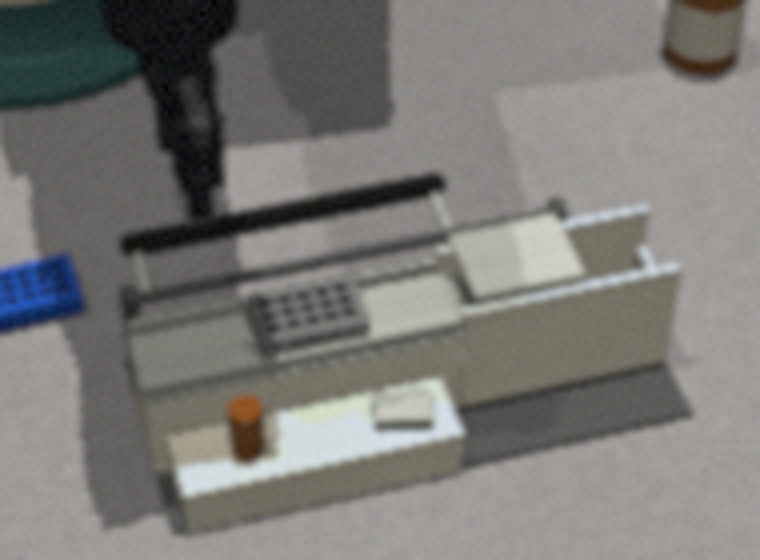

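View pics/top1.png

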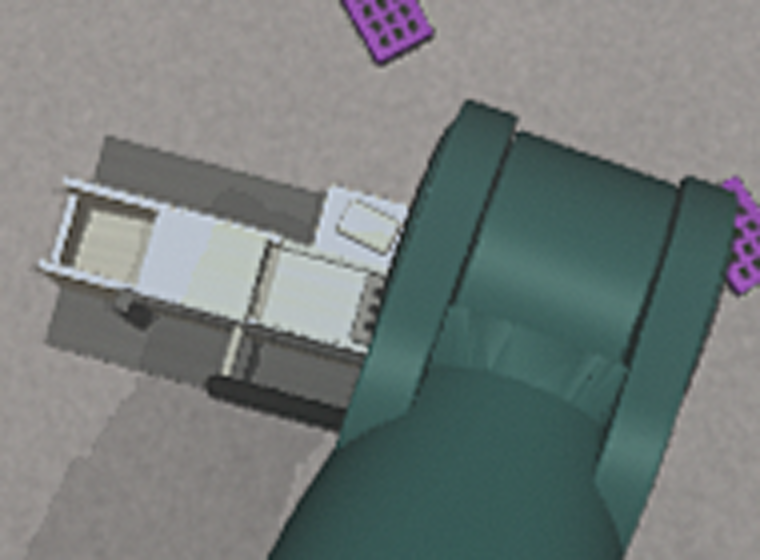

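The scene picture shows the jaws above the lane end, with the front fingertip at about zoom (203,213), which is scene (281,203). I'll check it against the prediction.

```bash
python3 -c "
from go import *
c=np.load('cal.npz')
for z in (175,181,187): print(z,(proj(stw([(-156,0,z),(-156,71,z)],s),c['sceneK'],c['sceneT'])-[230,150]).round(1)*4)
"
```

```text
175 [[200.  234.8]
 [174.8 156.4]]
181 [[199.6 227.6]
 [174.  149.2]]
187 [[198.8 220. ]
 [173.2 141.6]]
```

Call:
jog_arm:
  xyz:
    - [0,0,0.2]
    - [0,0,0.2]
    - [0,0,0.2]
    - [0,0,0.2]
    - [0,0,0.2]
    - [0,0,0]
  delta_rot:
    - [0,0,0]
    - [0,0,0]
    - [0,0,0]
    - [0,0,0]
    - [0,0,0]
    - [0,0,0]

```text
t: 3.2
ee_pos: [0.4466, -0.0647, 0.1439]
eef_rot: [[0.246, 0.969, -0.002], [0.969, -0.246, 0.001], [0.0, -0.002, -1.0]]
ft_force: [-0.1, 0.1, 0.6]
grip_width: 0.0573
```

```bash
python3 -c "
from go import *
import cv2
st()
for n,(x,y) in dict(scene=(230,150)).items():
    a=arm.camera(n)['img'][y:y+140,x:x+190,::-1];cv2.imwrite(f'pics/{n}2.png',cv2.resize(a,None,fx=4,fy=4,interpolation=cv2.INTER_CUBIC))
"
```

```text
t 3.2 st [-156.6   35.8] z 143.9 F [-0.1  0.1  0.6] w 57.3 yaw err 0.0
```

View pics/scene2.png

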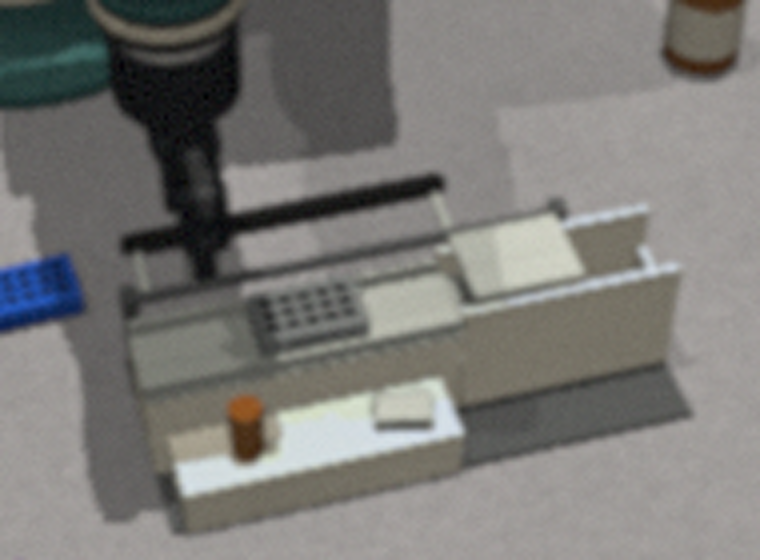

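Call:
jog_arm:
  xyz:
    - [0,0,0.1]
    - [0,0,0.1]
    - [0,0,0.1]
    - [0,0,0.1]
    - [0,0,0]
  delta_rot:
    - [0,0,0]
    - [0,0,0]
    - [0,0,0]
    - [0,0,0]
    - [0,0,0]

```text
t: 3.75
ee_pos: [0.4469, -0.0649, 0.1246]
eef_rot: [[0.246, 0.969, -0.001], [0.969, -0.246, 0.0], [0.0, -0.001, -1.0]]
ft_force: [-0.1, 0.4, 0.1]
grip_width: 0.0574
```

Call:
jog_arm:
  xyz:
    - [0,0,0.06]
    - [0,0,0]
  delta_rot:
    - [0,0,0]
    - [0,0,0]

```text
t: 3.95
ee_pos: [0.4472, -0.0649, 0.1221]
eef_rot: [[0.246, 0.969, -0.0], [0.969, -0.246, 0.0], [-0.0, -0.0, -1.0]]
ft_force: [-0.2, 0.2, 0.4]
grip_width: 0.057
```

Call:
jog_arm:
  xyz:
    - [0,0,0.06]
    - [0,0,0]
  delta_rot:
    - [0,0,0]
    - [0,0,0]

```text
t: 4.15
ee_pos: [0.4474, -0.065, 0.1192]
eef_rot: [[0.246, 0.969, 0.0], [0.969, -0.246, -0.0], [-0.0, 0.0, -1.0]]
ft_force: [0.4, 0.1, 2.4]
grip_width: 0.0572
```

Call:
jog_arm:
  xyz:
    - [0,0,0.06]
    - [0,0,0]
  delta_rot:
    - [0,0,0]
    - [0,0,0]

```text
t: 4.35
ee_pos: [0.4474, -0.065, 0.1161]
eef_rot: [[0.246, 0.969, 0.0], [0.969, -0.246, -0.0], [-0.0, 0.0, -1.0]]
ft_force: [2.6, -0.9, 1.9]
grip_width: 0.0573
```

```bash
python3 -c "
from go import *
import cv2
st()
for n,(x,y) in dict(scene=(250,160)).items():
    a=arm.camera(n)['img'][y:y+80,x:x+110,::-1];cv2.imwrite(f'pics/{n}3.png',cv2.resize(a,None,fx=7,fy=7,interpolation=cv2.INTER_CUBIC))
st()
"
```

```text
t 4.35 st [-156.6   35. ] z 116.1 F [ 2.6 -0.9  1.9] w 57.3 yaw err 0.01
t 4.4 st [-156.7   34.9] z 116.2 F [ 2.  -0.1  2. ] w 57.2 yaw err 0.01
```

View pics/scene3.png

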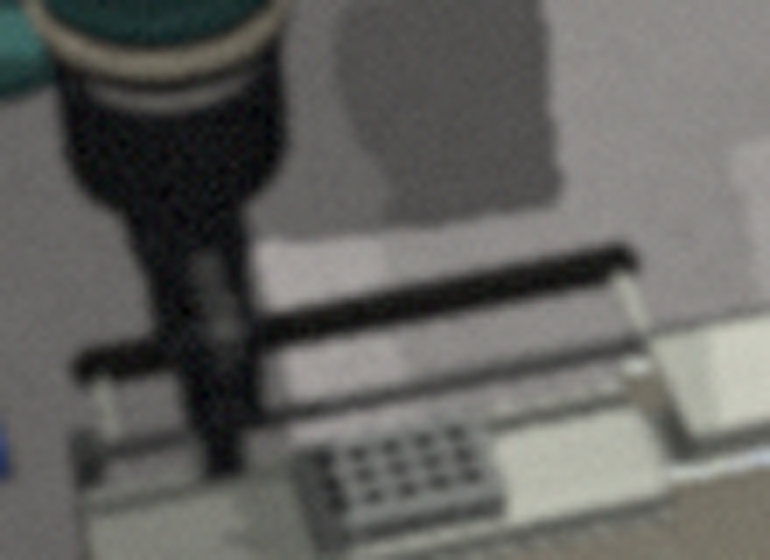

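The force is as much sideways as upwards, so the tip is riding the inner side of the bar. It must be thinner than I assumed. I'll lift, widen the jaws a little and re-centre on the bar.

Call:
jog_arm:
  xyz:
    - [0,0,-0.1]
    - [0,0,-0.1]
    - [0,0,0]
    - [0,0,0]
  delta_rot:
    - [0,0,0]
    - [0,0,0]
    - [0,0,0]
    - [0,0,0]
  jaw: -0.48

```text
t: 4.8
ee_pos: [0.4473, -0.065, 0.1264]
eef_rot: [[0.246, 0.969, 0.0], [0.969, -0.246, -0.0], [-0.0, 0.0, -1.0]]
ft_force: [0.3, -0.2, -0.2]
grip_width: 0.0631
```

Call:
jog_arm:
  xyz:
    - [0,-0.08,0]
    - [0,0,0]
    - [0,0,0.06]
    - [0,0,0.06]
    - [0,0,0]
  delta_rot:
    - [0,0,0]
    - [0,0,0]
    - [0,0,0]
    - [0,0,0]
    - [0,0,0]

```text
t: 5.3
ee_pos: [0.4433, -0.0639, 0.1199]
eef_rot: [[0.246, 0.969, -0.0], [0.969, -0.246, 0.0], [0.0, -0.0, -1.0]]
ft_force: [0.2, -0.4, 2.3]
grip_width: 0.0629
```

Call:
jog_arm:
  xyz:
    - [0,0,0.06]
    - [0,0,0]
  delta_rot:
    - [0,0,0]
    - [0,0,0]

```text
t: 5.5
ee_pos: [0.4434, -0.064, 0.117]
eef_rot: [[0.246, 0.969, -0.0], [0.969, -0.246, 0.0], [0.0, -0.0, -1.0]]
ft_force: [1.2, 0.4, 1.9]
grip_width: 0.0636
```

Call:
jog_arm:
  xyz:
    - [0,0,0.06]
    - [0,0,0]
  delta_rot:
    - [0,0,0]
    - [0,0,0]

```text
t: 5.7
ee_pos: [0.4434, -0.064, 0.114]
eef_rot: [[0.246, 0.969, -0.0], [0.969, -0.246, 0.0], [-0.0, -0.0, -1.0]]
ft_force: [-0.1, 0.2, 2.0]
grip_width: 0.0629
```

```bash
python3 -c "
from go import *
st()"
```

```text
t 5.7 st [-156.6   39.1] z 114.0 F [-0.1  0.2  2. ] w 62.9 yaw err 0.01
```

Call:
jog_arm:
  xyz:
    - [0,0,0.05]
    - [0,0,0.05]
    - [0,0,0.05]
    - [0,0,0.05]
    - [0,0,0]
  delta_rot:
    - [0,0,0]
    - [0,0,0]
    - [0,0,0]
    - [0,0,0]
    - [0,0,0]

```text
t: 6.2
ee_pos: [0.4434, -0.0639, 0.104]
eef_rot: [[0.246, 0.969, -0.0], [0.969, -0.246, 0.0], [0.0, -0.0, -1.0]]
ft_force: [-1.7, -0.6, 3.0]
grip_width: 0.0636
```

Call:
jog_arm:
  xyz:
    - [0,0.02,0.05]
    - [0,0.02,0.05]
    - [0,0.02,0.05]
    - [0,0,0]
  delta_rot:
    - [0,0,0]
    - [0,0,0]
    - [0,0,0]
    - [0,0,0]

```text
t: 6.6
ee_pos: [0.4463, -0.0647, 0.0965]
eef_rot: [[0.246, 0.969, -0.0], [0.969, -0.246, 0.0], [0.0, -0.0, -1.0]]
ft_force: [-0.7, 1.4, 2.7]
grip_width: 0.0634
```

Call:
jog_arm:
  xyz:
    - [0,0.025,0.05]
    - [0,0.025,0.04]
    - [0,0,0]
  delta_rot:
    - [0,0,0]
    - [0,0,0]
    - [0,0,0]

```text
t: 6.9
ee_pos: [0.4488, -0.0653, 0.092]
eef_rot: [[0.246, 0.969, -0.0], [0.969, -0.246, 0.0], [0.0, -0.0, -1.0]]
ft_force: [-0.9, 0.4, 2.9]
grip_width: 0.063
```

```bash
python3 -c "
from go import *
import cv2
st()
for n,(x,y) in dict(scene=(250,160)).items():
    a=arm.camera(n)['img'][y:y+100,x:x+160,::-1];cv2.imwrite(f'pics/{n}4.png',cv2.resize(a,None,fx=5,fy=5,interpolation=cv2.INTER_CUBIC))
st()
"
```

```text
t 6.9 st [-156.6   33.5] z 92.0 F [-0.9  0.4  2.9] w 63.0 yaw err 0.01
t 6.95 st [-156.6   33.5] z 92.2 F [-1.3  0.1  4.1] w 63.1 yaw err 0.01
```

View pics/scene4.png

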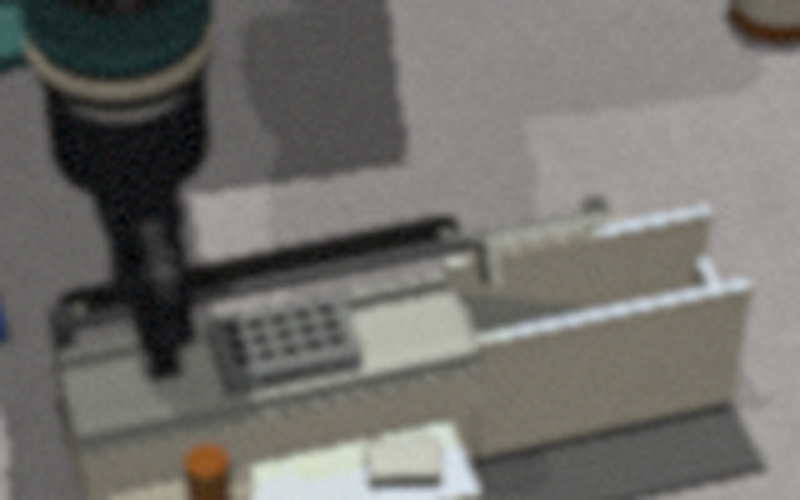

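The flap is open: it shows edge-on at zoom (540,230). The fingertip is in the lane behind the cassette. Now I push along tool x.

Call:
jog_arm:
  xyz:
    - [0.05,0,0.01]
    - [0.1,0,0.01]
    - [0.1,0,0]
    - [0.1,0,0]
    - [0.1,0,0]
    - [0.1,0,0]
    - [0.1,0,0]
    - [0.1,0,0]
    - [0,0,0]
  delta_rot:
    - [0,0,0]
    - [0,0,0]
    - [0,0,0]
    - [0,0,0]
    - [0,0,0]
    - [0,0,0]
    - [0,0,0]
    - [0,0,0]
    - [0,0,0]

```text
t: 7.85
ee_pos: [0.4581, -0.0282, 0.0913]
eef_rot: [[0.245, 0.969, 0.0], [0.969, -0.245, 0.001], [0.001, -0.0, -1.0]]
ft_force: [-0.3, 2.0, 5.3]
grip_width: 0.0632
```

```bash
cat > look.py <<'E'
import sys,cv2
from go import *
a=arm.camera('scene')['img'][160:260,250:410,::-1];cv2.imwrite(f'pics/scene{sys.argv[1]}.png',cv2.resize(a,None,fx=5,fy=5,interpolation=cv2.INTER_CUBIC))
st()
E
python3 look.py 5
```

```text
t 7.9 st [-118.5   33.6] z 91.3 F [1.1 0.7 4.4] w 63.0 yaw err 0.04
```

View pics/scene5.png

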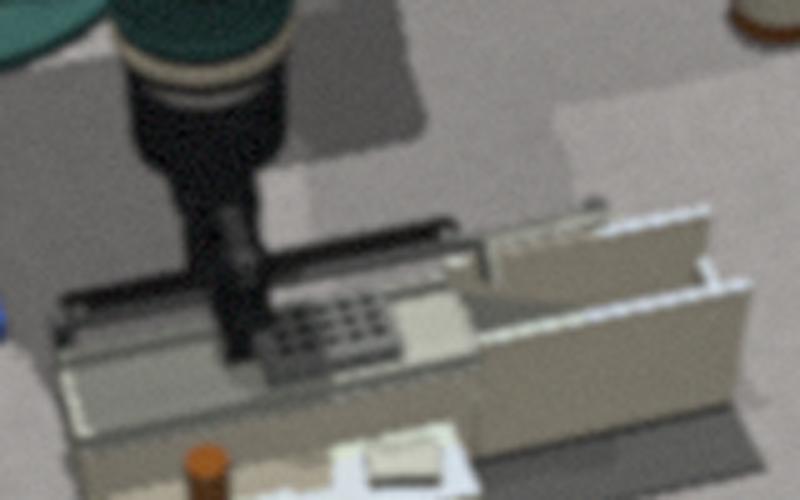

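The cassette is moving: its front is now at zoom (400,345), and the flap is still open. I'll keep pushing.

Call:
jog_arm:
  xyz:
    - [0.1,0,0]
    - [0.1,0,0]
    - [0.1,0,0]
    - [0.1,0,0]
    - [0.1,0,0]
    - [0.1,0,0]
    - [0.1,0,0]
    - [0.1,0,0]
    - [0.1,0,0]
    - [0.1,0,0]
    - [0.1,0,0]
    - [0.1,0,0]
    - [0,0,0]
  delta_rot:
    - [0,0,0]
    - [0,0,0]
    - [0,0,0]
    - [0,0,0]
    - [0,0,0]
    - [0,0,0]
    - [0,0,0]
    - [0,0,0]
    - [0,0,0]
    - [0,0,0]
    - [0,0,0]
    - [0,0,0]
    - [0,0,0]

```text
t: 9.2
ee_pos: [0.4729, 0.0299, 0.0913]
eef_rot: [[0.245, 0.969, 0.0], [0.969, -0.245, 0.001], [0.001, -0.0, -1.0]]
ft_force: [0.0, 1.7, 5.6]
grip_width: 0.063
```

```bash
python3 look.py 6
```

```text
t 9.25 st [-58.5  33.6] z 91.3 F [0.7 2.  4.5] w 63.1 yaw err 0.04
```

View pics/scene6.png

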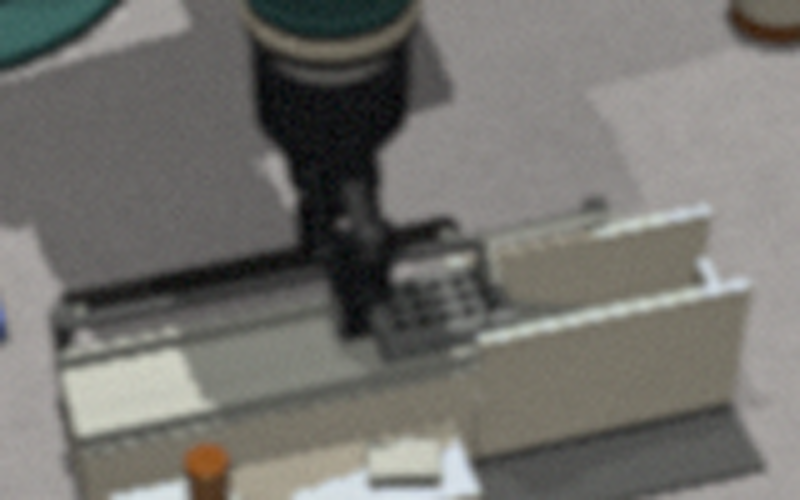

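The cassette's nose is under the open flap. Another 27 mm should do it.

Call:
jog_arm:
  xyz:
    - [0.1,0,0]
    - [0.1,0,0]
    - [0.1,0,0]
    - [0.1,0,0]
    - [0.1,0,0]
    - [0.04,0,0]
    - [0,0,0]
    - [0,0,0]
    - [0,0,0]
    - [0,0,0]
    - [0,0,0]
    - [0,0,0]
    - [0,0,0]
  delta_rot:
    - [0,0,0]
    - [0,0,0]
    - [0,0,0]
    - [0,0,0]
    - [0,0,0]
    - [0,0,0]
    - [0,0,0]
    - [0,0,0]
    - [0,0,0]
    - [0,0,0]
    - [0,0,0]
    - [0,0,0]
    - [0,0,0]

```text
t: 10.55
ee_pos: [0.4794, 0.0554, 0.0913]
eef_rot: [[0.246, 0.969, 0.0], [0.969, -0.246, 0.0], [0.0, 0.0, -1.0]]
ft_force: [0.6, 1.7, 5.3]
grip_width: 0.0629
```

```bash
python3 look.py 7
```

```text
t 10.6 st [-32.1  33.6] z 91.3 F [0.4 2.8 5.7] w 62.9 yaw err 0.0
```

View pics/scene7.png

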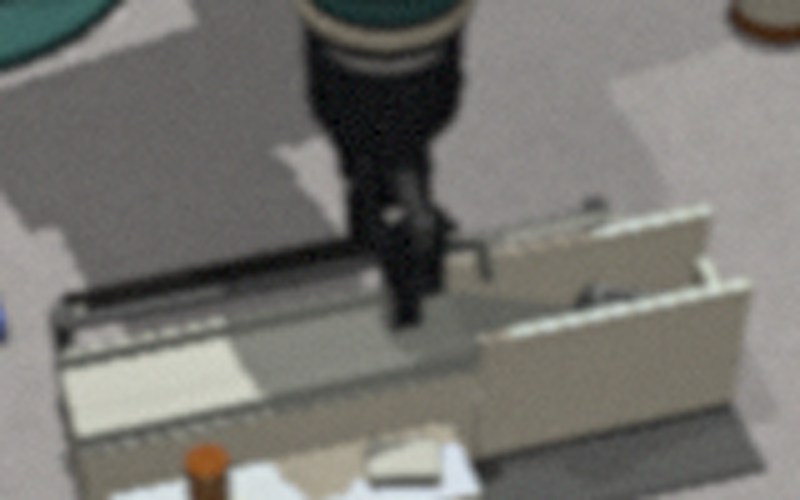

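```bash
python3 -c "
from go import *
c=np.load('cal.npz');a=np.radians(24);C,S=np.cos(a),np.sin(a)
for o in (60,80,100):
  P=[(o+l*C+20*S,y,75-o*62/140-l*S+20*C) for l in(-35,35) for y in(-22,22)]
  print(o,((proj(stw(P,s),c['sceneK'],c['sceneT'])-[250,160])*5).round(0).tolist())
"
```

```text
60 [[540.0, 330.0], [513.0, 271.0], [653.0, 343.0], [624.0, 285.0]]
80 [[576.0, 334.0], [548.0, 276.0], [687.0, 347.0], [658.0, 289.0]]
100 [[612.0, 338.0], [583.0, 280.0], [721.0, 351.0], [691.0, 293.0]]
```

The cassette's rear far corner shows at about (583,287). The prediction at the bottom is (583,280), so it has arrived. Now I lift and let the flap close.

Call:
jog_arm:
  xyz:
    - [0,-0.02,-0.08]
    - [0,-0.03,-0.1]
    - [0,-0.02,-0.1]
    - [0,0,-0.1]
    - [0,0,-0.1]
    - [0,0,-0.1]
    - [0,0,-0.2]
    - [0,0,-0.4]
    - [0,0,-0.6]
    - [0,0,-0.6]
    - [0,0,-0.6]
    - [0,0,0]
    - [0,0,0]
  delta_rot:
    - [0,0,0]
    - [0,0,0]
    - [0,0,0]
    - [0,0,0]
    - [0,0,0]
    - [0,0,0]
    - [0,0,0]
    - [0,0,0]
    - [0,0,0]
    - [0,0,0]
    - [0,0,0]
    - [0,0,0]
    - [0,0,0]

```text
t: 11.9
ee_pos: [0.476, 0.0562, 0.2407]
eef_rot: [[0.246, 0.969, 0.001], [0.969, -0.246, -0.0], [0.0, 0.001, -1.0]]
ft_force: [-0.3, 0.2, -0.5]
grip_width: 0.0636
```

Call:
jog_arm:
  xyz:
    - [-0.6,0,-0.2]
    - [-0.8,0,0]
    - [-0.8,0,0]
    - [-0.8,0,0]
    - [-0.8,0,0]
    - [-0.8,0,0]
    - [-0.8,0,0]
    - [0,0,0]
    - [0,0,0]
  delta_rot:
    - [0,0,0]
    - [0,0,0]
    - [0,0,0]
    - [0,0,0]
    - [0,0,0]
    - [0,0,0]
    - [0,0,0]
    - [0,0,0]
    - [0,0,0]

```text
t: 12.8
ee_pos: [0.4089, -0.2057, 0.2493]
eef_rot: [[0.248, 0.969, -0.002], [0.969, -0.248, 0.001], [0.001, -0.002, -1.0]]
ft_force: [0.7, 0.3, -0.4]
grip_width: 0.0633
```

```bash
python3 look.py 8; python3 -c "
from go import *
import cv2
a=arm.camera('top')['img'][180:290,220:380,::-1];cv2.imwrite('pics/top8.png',cv2.resize(a,None,fx=5,fy=5,interpolation=cv2.INTER_CUBIC))"
```

```text
t 12.85 st [-301.8   37.6] z 249.5 F [1.3 0.3 0.3] w 63.5 yaw err -0.03
```

View pics/scene8.png

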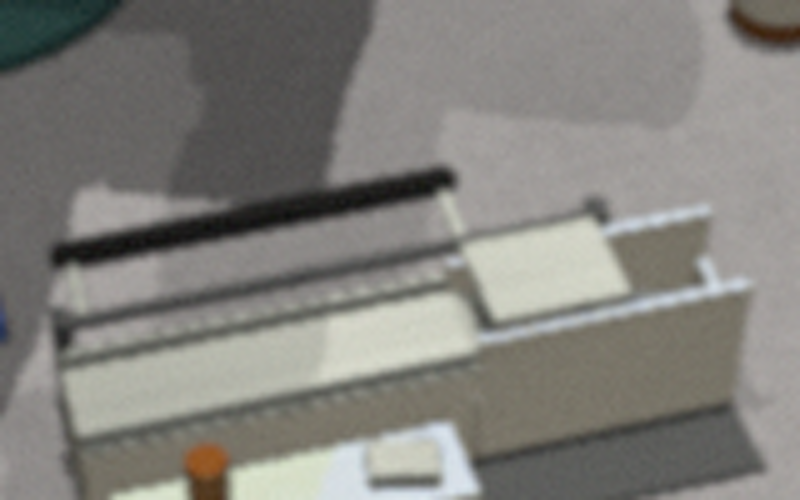

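View pics/top8.png

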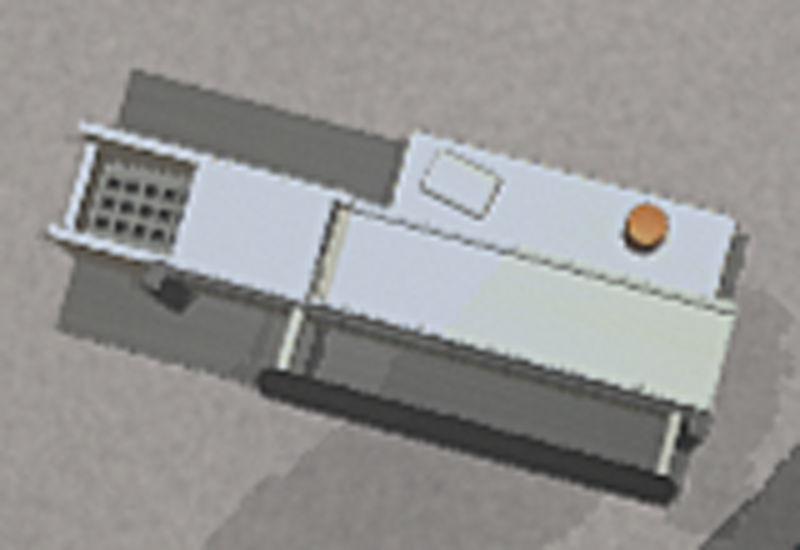

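The top view shows the cassette against the end wall at (140,205). The flap and bar look the same as at the start, and the vial and mould haven't moved. Handing in.

```bash
python3 -c "
from workcell import arm
print(arm.close_job())"
```

```text
the job is handed in; nothing more can be done
None
```

The cassette is posted. I held the bar down with one fingertip, which kept the flap open. With the other I pushed the cassette along the lane and under the flap, and it slid to the bottom of the chute. Then I lifted clear so the flap sprang shut, and handed in at about 13 s.

- **Final pictures:** The cassette lies against the end wall. The flap and bar look as they did at the start, and the vial and mould are where they were. I did not look at the bench objects again at the end, but the arm passed well above them.
- **Forces:** The readings I took stayed below about 7 N, and the robot was touching nothing at the end.
- **What went wrong:** My first press met the bar on its inner side, with about as much sideways force as downward. I lifted, opened the jaws from 57 to 63 mm and re-centred, and the second press was good.
- **Small disagreement:** Before I let the flap shut, the cassette's rear corner showed about 7 pixels from the predicted spot in the 5x zoom. The top view afterwards confirmed it was at the bottom.

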